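# Knock a grown packing cradle out of its mould and lay it in the drying tray

## Task

Push the red-handled knock-out lever of the moulding box all the way down so that the grown cradle rises out of the cavity, then lift the cradle out. Lower it gently, saddles up, into the empty blue tray on the drying rack so that it lies flat on the tray's floor, and let go of it there. Do not drop it, and leave the two cradles that are already drying and the other things on the bench where they are.

Things in the scene. Friction and masses are not known exactly. Their poses are not given: they have to be found in the camera images.
- mould_top (a point): Centre of the top face of the bolted-down aluminium moulding box, 122 mm above the bench: open box 168 x 88 mm (x, y), walls 12 mm, cavity 144 x 64 mm, on pillars on a dark base plate 200 x 150 mm. Axes: x along the cavity's length, y across it towards the lever, z up. The cavity's floor is a knock-out plate, 50 mm below the top face; the lever raises it by 40 mm.
- knockout (a joint): Angle of the knock-out lever, rad: 0 at the start (handle up, plate down), 0.626 at its stop (handle fully down, plate up). It turns about a pin along the mould's x axis, 65 mm towards +y from mould_top and 78 mm below it. A push of about 8 N down on the handle moves it; it stays where it is left.
- lever_bar (a point): Centre of the lever's red cross-bar handle, round, 22 mm in diameter, 110 mm long along the mould's x axis, 160 mm from the pin. At the start it is 136 mm further out (mould's +y) than the pin and 85 mm above it (129 mm above the bench); fully down, 160 mm further out and 10 mm below the pin (34 mm above the bench). The lever arm, 16 mm wide, meets its middle.
- cradle_mid (a point): Centre, half-way up, of the off-white rigid cradle, 140 x 60 x 50 mm (x, y, z), 0.14-0.28 kg. Two half-round saddles, radius 18 mm, run across its top at x = -40 and +40 mm; the solid middle between them, 44 mm long, is gripped across the 60 mm width. At first flush in the cavity, 2 mm play all round; lever fully down, it stands 40 mm proud, its lowest 10 mm still inside.
- tray_empty_floor (a point): Centre of the inner floor's upper face of the empty blue tray, 48 mm above the bench: 164 x 84 mm inside (x along, y across), rim 9 mm above the floor and 3 mm thick. Three such trays stand side by side, 110 mm apart, on a black wire rack 190 x 344 mm, 45 mm high, all fixed; which of the three is empty varies.
- dry_one_mid (a point): Centre (half-way up) of a drying cradle of the same form, 140 x 60 x 50 mm, lying loose in one of the other two trays.
- dry_two_mid (a point): Centre (half-way up) of the other drying cradle, the same, in the third tray.
- grain_jar: Loose glass jar of grain with steel cap, 84 mm in diameter, 140 mm high; origin under its centre.
- culture_jar: Loose glass jar of amber culture with steel cap, 84 mm in diameter, 140 mm high; origin under its centre.
- spray_bottle: Loose white spray bottle with blue trigger head, 72 mm in diameter, 196 mm high; origin under its centre.
- tamper: Loose hand tamper: steel plate 134 x 54 x 10 mm with a wooden cross handle along its x axis, 94 mm high in all; origin under the plate's centre.
- scraper: Loose scraper with black handle, 250 mm long, lying flat on the bench; origin under its middle.
There are look-alikes about, which are no part of the job. Leave any turquoise or yellow look-alike of the part that bears cradle_mid alone.

How it is judged:
On the way, in this order (a step that is already met when the one before it is completed fails the run):
1. the knock-out lever is pushed all the way down (value of joint knockout above 0.58 rad), for 0.1 s.
2. the cradle is lifted clear of the mould by the gripper (z of cradle_mid in the frame of mould_top above 0.03 m and contact force between the fingers and cradle above 0.5 N), for 0.1 s.
At the end, for the whole second after the job is handed in: The cradle lies still, saddles up, inside the rim of the tray that was empty: flat on its floor (centre 22 to 28 mm above it, tilt under 0.05 rad) and within 16 mm of the tray's centre along and across, which any place inside the rim meets. The lever may stay down (z of cradle_mid in the frame of tray_empty_floor between 0.022 and 0.028 m and x of cradle_mid in the frame of tray_empty_floor between -0.016 and 0.016 m and y of cradle_mid in the frame of tray_empty_floor between -0.016 and 0.016 m and angle between cradle_mid's own z axis and vertical below 0.05 rad and linear speed of cradle below 0.02 m/s); the robot touches nothing.
It fails at once if the cradle is dropped (it falls freely by more than about 13 mm) (contact force between the fingers and cradle below 0.05 N and linear speed of cradle above 0.5 m/s).
It fails at once if a drying cradle is shifted by more than 20 mm (distance of any of dry_one_mid, dry_two_mid from where it was at the start of the episode above 0.02 m).
It fails at once if a jar, the spray bottle, the tamper or the scraper is shifted by more than 40 mm or a jar or bottle is tipped (distance of any of grain_jar, culture_jar, spray_bottle, tamper, scraper from where it was at the start of the episode above 0.04 m or angle between any of grain_jar, culture_jar, spray_bottle's own z axis and vertical above 0.5 rad).
It also fails if it takes over 51 s, if anything falls off the work surface, if the arm or the gripper's body presses on something with over 40 N, if the wrist force passes 120 N, or if a joint passes its speed limit or range.

## Robot

A 6-joint arm with a two-finger parallel gripper is mounted at the origin on the work surface. World frame = base frame: x ahead of the robot, y to its left, z up, the work surface at z = 0. Lengths are in m, angles in rad, forces in N, time in s.
With the tool pointing down it reaches from about 0.325 to 1 m from the base axis. Payload 5.1 kg.
Tool frame: the origin (TCP) lies where the fingers leave the gripper's body, on its centre line; the fingertips stand 73 mm ahead of it and the grasp point (between the pads) lies 54 mm ahead of it; z points along the fingers, y is the line along which they close (so a half turn about z gives the same grasp; the last joint's range is limited). The gripper opens to 85 mm and grips with 20 to 120 N. Pads are 22 mm wide; open, the fingers measure 114 mm over their backs; the gripper's body (76 mm by 85 mm) begins 54 mm behind the grasp point. The pads swing forward as they close: fully open they stand 13 mm farther back than shut.
Start: joints at [-1.214, 0.124, 1.65, -0, 1.367, -0.083], TCP at [0.277, -0.588, 0.304] pointing down, gripper open.
Joint ranges: [-2.61, 2.61], [-1.02, 2.33], [0.03, 2.71], [-1.35, 4.49], [0.32, 2.68], [-2.91, 2.91]. Speed limits (rad/s): [2.57, 2.57, 3.14, 3.14, 3.14, 3.14].

## Interface

Orientations are given as a rotation vector (axis times angle).
In Python, from rig import ctrl, hand, monitor, eyes, ticket gives the robot as it stands. Calls block until the motion is done:
- ctrl.move_to(position, orientation): joint-space move of the TCP to a pose.
- ctrl.move_linear(position, frame=None, velocity=0.15): straight line of the TCP; frame=None keeps the orientation; velocity is the mean speed in m/s.
- ctrl.move_j(angles): joint-space move.
- hand.grip(opening, force=None): finger opening in m; force is the grip in N (None keeps the last); returns when the fingers have stopped.
- ctrl.wait(seconds).
- ctrl.solve_ik(position, orientation): joint angles nearest the present ones, or None.
- monitor.get_obs(): the state.
- eyes.read_camera(name): name is "scene" or "top"; returns the picture (400x640x3 uint8, blue, green, red); there is no depth.
- eyes.get_calibration(name): a dict with "intrinsics" (3x3 intrinsics, pixels), "xyz" and "orientation" of the camera in the world. Camera axes: x right, y down, z forward; pixel columns grow to the right and rows downward; lengths in m; the calibration is good to about 2 mm. A picture is of the moment at which its call begins. get_calibration takes no time and is no camera call.
A pose or a line that the arm cannot do raises ctrl.Unreachable and nothing moves.
- ticket.sign_off(): hands the job in; it is judged then, once.
The state is a dict: "t": time; "joint_pos": joint angles; "joint_velocities": joint speeds; "joint_torque": joint torques, N m; "eef_pos": TCP position; "tcp_rot": TCP orientation; "wrist_force": force on the tool from outside, world axes, zero at the start; "torque": the same for the moment, N m; "gripper_width": finger opening in m; "grip_force": force on a finger pad.
Only numpy, scipy, OpenCV 4.12 (cv2) and the standard library are available. Lean on these libraries where they do the work, as an engineer would, in place of code of your own. Each camera call takes 0.05 s, during which the arm holds its last target. There are 200 camera calls.

## Working session

There is one attempt and no reset: what is moved stays moved. The work goes in short steps, each a Python script; the robot and the scene stay as the last script left them, time stands still between calls to the robot, and variables do not carry over. Pictures are saved under pics/ and viewed, at most 10 in all, crops included, and the job is handed in when it is done.

```bash
mkdir -p pics; ls; python3 - <<'E'
from rig import ctrl, hand, monitor, eyes, ticket
import cv2, numpy as np
for n in ("scene","top"):
    im=eyes.read_camera(n); cv2.imwrite(f"pics/{n}0.png",im)
    c=eyes.get_calibration(n); print(n,c)
print(monitor.get_obs())
E
```

```text
pics
scene {'intrinsics': array([[481.11888075,   0.        , 312.68589188],
       [  0.        , 481.11888075, 204.79021698],
       [  0.        ,   0.        ,   1.        ]]), 'xyz': array([ 1.53216734, -0.09063043,  0.86035496]), 'orientation': array([-1.76574823, -1.52975025,  0.79185607])}
top {'intrinsics': array([[507.14917502,   0.        , 315.98735546],
       [  0.        , 507.14917502, 204.44281723],
       [  0.        ,   0.        ,   1.        ]]), 'xyz': array([0.2908946 , 0.05515282, 1.67820874]), 'orientation': array([-2.12560631,  2.16318384, -0.16451392])}
{'t': 0.1, 'joint_pos': array([-1.21358659e+00,  1.24428083e-01,  1.65153880e+00,  3.45203661e-05,
        1.36751689e+00, -8.25791548e-02]), 'joint_velocities': array([-0.00027086, -0.00128148, -0.00459775, -0.0002015 , -0.00081394,
        0.00013719]), 'joint_torque': array([ 1.04136754e-03, -4.24929392e+01, -3.66654539e+01, -3.27192004e-05,
        3.94038245e-03, -4.93652180e-06]), 'eef_pos': array([ 0.27658161, -0.58775663,  0.30278266]), 'tcp_rot': array([-3.06411426e+00, -6.84844606e-01,  3.53813260e-04]), 'wrist_force': array([-0.0471994 ,  0.10398133, -0.52732   ]), 'torque': array([-0.03975141, -0.03343206, -0.00156865]), 'grip_force': 0.0, 'gripper_width': 0.08544357059724017}
```

View pics/scene0.png

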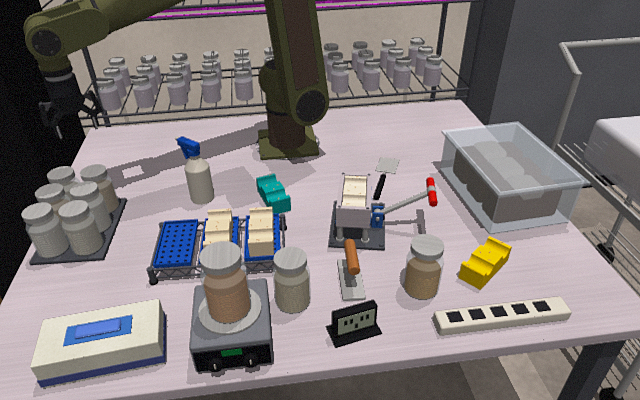

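View pics/top0.png

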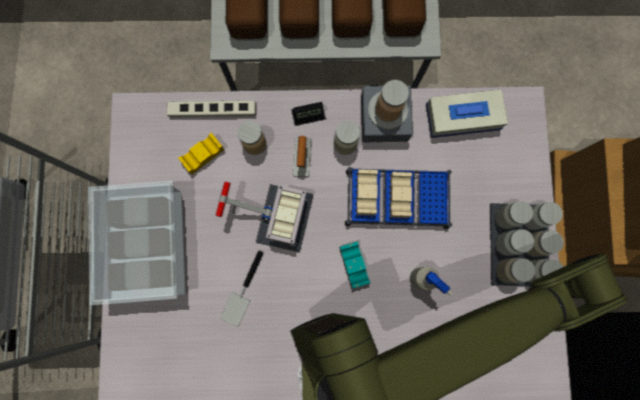

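The top view shows the mould at about (287,216), the red bar at (223,199) and the rack at (400,198). The empty tray is the right one, at (434,198). Next I'll cast rays onto the known heights.

```bash
cat > h.py <<'E'
from rig import ctrl, hand, monitor, eyes, ticket
import cv2, numpy as np
from scipy.spatial.transform import Rotation as R
def plane(cam,uv,z):
    c=eyes.get_calibration(cam)
    uv=np.atleast_2d(np.asarray(uv,float))
    d=np.c_[uv,np.ones(len(uv))]@np.linalg.inv(c["intrinsics"]).T
    d=d@R.from_rotvec(c["orientation"]).as_matrix().T
    o=np.array(c["xyz"]); return o+d*((z-o[2])/d[:,2])[:,None]
def rect(cam,im,roi,f,z,ncomp=1):
    x0,y0,x1,y1=roi
    m=np.zeros(im.shape[:2],np.uint8); hsv=cv2.cvtColor(im,cv2.COLOR_BGR2HSV)
    m[y0:y1,x0:x1]=f(hsv.astype(int),im.astype(int))[y0:y1,x0:x1]*255
    n,l,s,_=cv2.connectedComponentsWithStats(m)
    k=[i for i in range(1,n) if s[i,4]>=25] if ncomp==0 else [1+np.argmax(s[1:,4])]
    ys,xs=np.nonzero(np.isin(l,k))
    P=plane(cam,np.c_[xs,ys],z)[:,:2].astype(np.float32)*1000
    (c,(w,h),a)=cv2.minAreaRect(P)
    if w<h: w,h,a=h,w,a+90     # a: direction of the long side
    a=(a+90)%180-90
    return np.array(c)/1000,w,h,a,m
cream=lambda h,b:(h[...,0]<32)&(h[...,0]>12)&(h[...,1]>25)&(h[...,1]<110)&(h[...,2]>150)
red=lambda h,b:((h[...,0]<8)|(h[...,0]>172))&(h[...,1]>150)&(h[...,2]>80)
blue=lambda h,b:(h[...,0]>100)&(h[...,0]<125)&(h[...,1]>130)&(h[...,2]>60)
E
python3 - <<'E'
from h import *
t=cv2.imread("pics/top0.png"); s=cv2.imread("pics/scene0.png")
def go(n,*a,**k):
    c,w,h,ang,m=rect(*a,**k); print(n,c.round(4),"size",round(w,1),round(h,1),"ang",round(ang,1)); return m
M=np.zeros((400,640),np.uint8)
M|=go("cradle",'top',t,(262,180,315,250),cream,.122,ncomp=0)
M|=go("bar",'top',t,(205,170,240,225),red,.129)
M|=go("tray",'top',t,(417,160,460,235),blue,.057,ncomp=0)
M|=go("rack all",'top',t,(340,160,460,235),blue,.057,ncomp=0)
M|=go("dry1",'top',t,(350,160,385,235),cream,.098,ncomp=0)
M|=go("dry2",'top',t,(386,160,416,235),cream,.098,ncomp=0)
S=go("s bar",'scene',s,(415,170,445,215),red,.129)
S|=go("s cradle",'scene',s,(330,165,375,212),cream,.122,ncomp=0)
S|=go("s tray",'scene',s,(148,210,202,275),blue,.057,ncomp=0)
a=t.copy();a[M>0]=(0,255,0); b=s.copy(); b[S>0]=(0,255,0)
v=np.hstack([cv2.resize(np.hstack([t,a])[150:260],None,fx=1,fy=1)])
def z(i,x0,y0,x1,y1): return cv2.resize(i[y0:y1,x0:x1],(400,300),interpolation=cv2.INTER_NEAREST)
cv2.imwrite("pics/m.png",np.vstack([np.hstack([z(a,200,160,320,250),z(t,200,160,320,250)]),np.hstack([z(a,340,160,460,250),z(b,140,160,460,290)])]))
E
```

```text
cradle [0.4988 0.1418] size 138.9 63.6 ang -15.0
bar [0.5179 0.3452] size 42.6 17.3 ang -13.4
tray [ 0.5541 -0.3314] size 171.5 91.4 ang -2.8
rack all [ 0.5593 -0.2219] size 310.9 171.4 ang 87.3
dry1 [ 0.5723 -0.1134] size 138.5 57.2 ang -2.0
dry2 [ 0.5611 -0.2206] size 137.2 57.1 ang -2.6
s bar [0.5766 0.3305] size 62.6 19.7 ang -13.8
s cradle [0.4999 0.1422] size 141.2 60.2 ang -13.8
s tray [ 0.5621 -0.3318] size 180.4 93.5 ang -2.5
```

View pics/m.png

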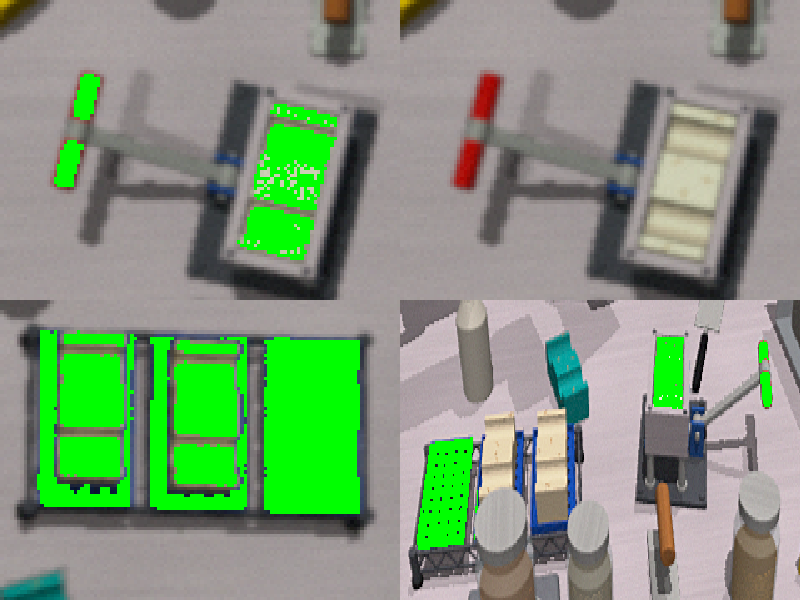

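The measurements agree. The cradle is at (0.4995, 0.142), turned −14°. The bar should be at (0.548, 0.337), and its two visible halves average (0.547, 0.338). The tray centre is (0.554, −0.331), turned −2.7°. Now I'll push the lever.

```bash
cat >> h.py <<'E'
def ori(a,flip=False,bar=False):  # tool down, closing axis at angle a+90deg (deg)
    a=np.radians(a+(0 if bar else 90)+(180 if flip else 0))
    y=np.array([np.cos(a),np.sin(a),0]); z=np.array([0,0,-1.]); x=np.cross(y,z)
    return R.from_matrix(np.c_[x,y,z]).as_rotvec()
A=-13.9; MC=np.array([.4995,.142]); ex=np.array([np.cos(np.radians(A)),np.sin(np.radians(A))]); ey=np.array([-ex[1],ex[0]])
TC=np.array([.554,-.3315]); TA=-2.7
def st(*k):
    o=monitor.get_obs(); print(round(o['t'],2),o['eef_pos'].round(4),o['wrist_force'].round(1),round(o['gripper_width'],4),round(o['grip_force'],1)); return o
E
python3 - <<'E'
from h import *
print("box corner",plane('scene',[[495,228],[443,165]],0).round(3))
def barpt(th): # bar centre
    r0=np.arctan2(85,136); a=r0-th
    p=MC+ey*(.065+.160*np.cos(a)); return np.array([p[0],p[1],.044+.160*np.sin(a)])
p0=barpt(0); print("bar",p0)
for f in (0,1):
  for b in (0,1):
    o=ori(A,f,b); q=ctrl.solve_ik(list(p0+[0,0,.15]),list(o)); print(f,b,None if q is None else np.round(q,2))
q=ctrl.solve_ik([.4995,.142,.3],list(ori(A))); print(np.round(q,2)); q=ctrl.solve_ik([.4995,.142,.3],list(ori(A,1))); print(np.round(q,2))
for f in(0,1):print(np.round(ctrl.solve_ik([*TC,.3],list(ori(TA,f))),2))
E
```

```text
box corner [[0.573 0.528 0.   ]
 [0.235 0.501 0.   ]]
bar [0.5477089  0.33680312 0.12879983]
0 0 [ 0.47  0.13  1.69 -0.    1.32 -0.86]
0 1 [ 0.47  0.13  1.69 -0.    1.32  0.71]
1 0 [0.47 0.13 1.69 0.   1.32 2.28]
1 1 [ 0.47  0.13  1.69 -0.    1.32 -2.43]
[ 0.17 -0.17  1.94 -0.    1.37 -1.15]
[ 0.17 -0.17  1.94  0.    1.37  1.99]
[-0.62  0.12  1.66 -0.    1.36 -2.15]
[-0.62  0.12  1.66  0.    1.36  1.  ]
```

```bash
cat > push.py <<'E'
from h import *
def barpt(th):
    a=np.arctan2(85,136)-th; p=MC+ey*(.065+.160*np.cos(a)); return np.array([p[0],p[1],.044+.160*np.sin(a)])
ctrl.move_to(list(barpt(0)+[0,0,.22]),list(ori(A,0,1)))
hand.grip(0.0,40); st()
off=np.array([0,0,.011+.073])
ctrl.move_linear(list(barpt(0)+off+[0,0,.008]),velocity=.2); st()
for th in np.linspace(.06,.64,7):
    ctrl.move_linear(list(barpt(th)+off-[0,0,.001]),velocity=.08)
    o=st()
    if np.linalg.norm(o['wrist_force'])>50: print("hard",th); break
cv2.imwrite("pics/push.png",eyes.read_camera("scene")[100:300,250:500].repeat(3,0).repeat(3,1))
E
python3 push.py
```

```text
4.23 [0.5477 0.3368 0.3488] [-0.2  0.5 -0.7] 0.0001 0.0
5.03 [0.5484 0.3371 0.2222] [ 0.7 -0.9  0.4] -0.0001 0.0
5.4 [0.5505 0.343  0.2061] [1.2 3.6 5.2] 0.0001 2.7
5.74 [0.5516 0.3493 0.1914] [1.4 4.1 6.2] -0.0002 2.6
6.08 [0.5522 0.3538 0.1759] [1.7 2.7 4. ] -0.0001 2.0
6.42 [0.5524 0.3568 0.1598] [0.6 0.3 2.1] -0.0001 1.0
6.77 [0.5527 0.3587 0.144 ] [-0.4 -0.4  0. ] 0.0001 0.2
7.11 [0.553  0.3598 0.1287] [-0.4 -0.5 -0.2] 0.0 0.0
7.45 [0.554  0.3604 0.1168] [-4.2 -0.7 11.7] -0.0003 5.9
```

View pics/push.png

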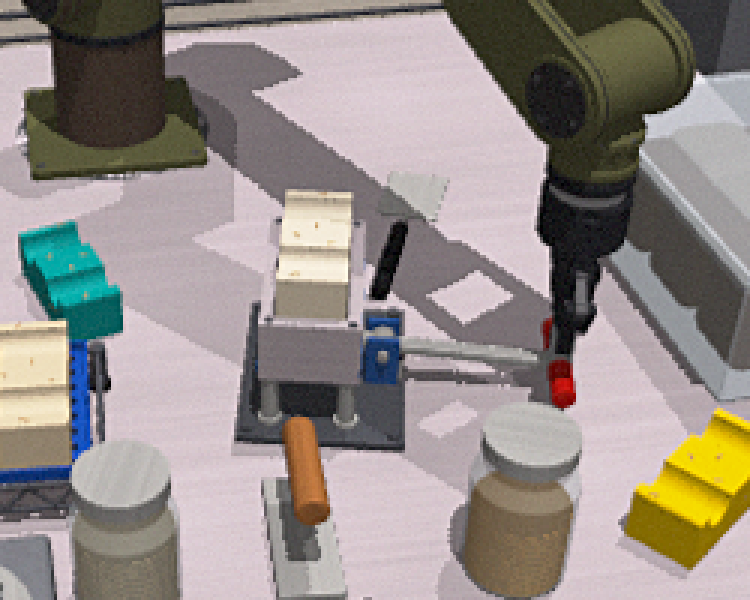

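The bar is down at its stop: fingertips at z 0.044 and the reaction force rising. In the crop at about (315,255), the cradle stands proud. Next I'll retreat and re-measure the raised cradle.

```bash
python3 - <<'E'
from h import *
ctrl.wait(.15)
o=st(); p=o['eef_pos']
ctrl.move_linear([p[0],p[1],.27],velocity=.25)
t=eyes.read_camera("top"); s=eyes.read_camera("scene")
cv2.imwrite("pics/t1.png",t);cv2.imwrite("pics/s1.png",s)
for n,c,im,roi in(("top",'top',t,(255,175,320,250)),("scene",'scene',s,(335,160,370,192))):
    c,w,h,a,m=rect(c,im,roi,cream,.162,0); print(n,c.round(4),w,h,a)
z=lambda i,x0,y0,x1,y1: cv2.resize(i[y0:y1,x0:x1],(400,400))
cv2.imwrite("pics/v1.png",np.hstack([z(t,210,165,310,265),z(s,325,145,445,265)]))
E
```

```text
7.65 [0.554  0.3604 0.1169] [-4.3 -1.4 11.9] 0.0 5.8
top [0.5008 0.1428] 139.57081604003906 62.472599029541016 -15.623558044433594
scene [0.496  0.1431] 135.79193115234375 59.603599548339844 -13.632072448730469
```

View pics/v1.png

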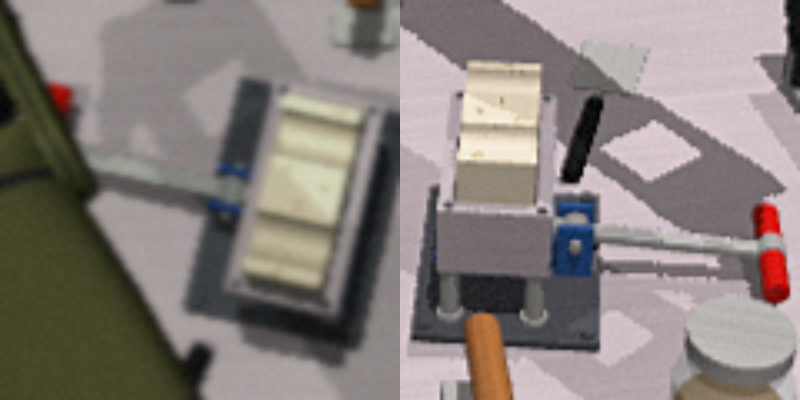

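The lever stayed down and the cradle stands square in the cavity, centred at about (0.500, 0.1425). Now I'll grasp and lift it.

```bash
python3 - <<'E'
from h import *
c=[.4998,.1425]; o=list(ori(A,1))
ctrl.move_to([*c,.32],o); hand.grip(.085)
ctrl.move_linear([*c,.225],velocity=.15); st()
ctrl.move_linear([*c,.203],velocity=.05); st()
hand.grip(.03,40); st()
ctrl.move_linear([*c,.215],velocity=.04); st()
ctrl.move_linear([*c,.29],velocity=.12); st()
ctrl.wait(.1)
t=eyes.read_camera("top"); s=eyes.read_camera("scene")
z=lambda i,x0,y0,x1,y1: cv2.resize(i[y0:y1,x0:x1],(400,400))
cv2.imwrite("pics/v2.png",np.hstack([z(t,210,165,310,265),z(s,295,105,415,225)]))
E
```

```text
11.23 [0.5003 0.1426 0.2259] [ 0.5 -0.7  0.4] 0.0853 0.0
11.82 [0.4997 0.1425 0.2027] [-0.7  1.  -1.2] 0.0851 0.0
12.18 [0.5001 0.1425 0.2035] [-0.5 -1.1  1.5] 0.0592 45.1
12.62 [0.4998 0.1425 0.2152] [-1.   0.5 -3. ] 0.0598 44.7
13.4 [0.4994 0.1424 0.2891] [ 0.5 -1.4 -3.2] 0.0597 44.7
```

View pics/v2.png

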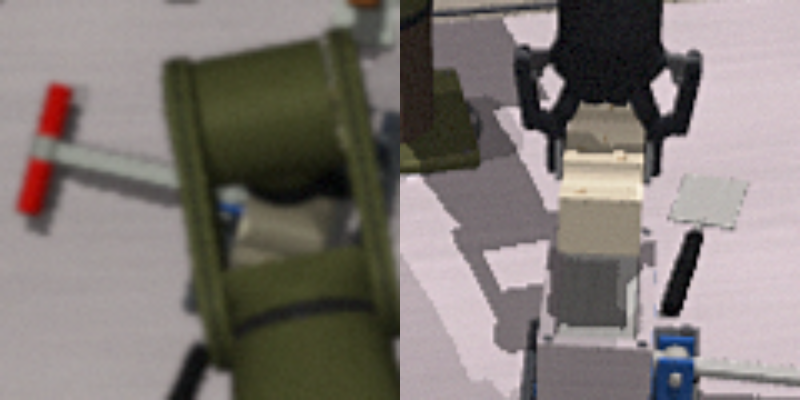

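The cradle is held level: opening 59.7 mm and about 3 N of weight. Carrying it to the tray now.

```bash
python3 - <<'E'
from h import *
c=list(TC); o=list(ori(TA,1))
ctrl.move_linear([.4998,.1425,.34],velocity=.15)
ctrl.move_to([*c,.30],o); st()
ctrl.move_linear([*c,.175],velocity=.12); ctrl.wait(.2); st()
cv2.imwrite("pics/v3.png",np.hstack([cv2.resize(eyes.read_camera("scene")[150:290,120:300],(400,311)),cv2.resize(eyes.read_camera("top")[140:280,320:500],(400,311))]))
E
```

```text
15.83 [ 0.5544 -0.3305  0.3001] [ 0.   0.6 -2.2] 0.0594 44.6
17.23 [ 0.5544 -0.3318  0.176 ] [ 0.8 -0.4 -2.2] 0.0592 44.6
```

View pics/v3.png

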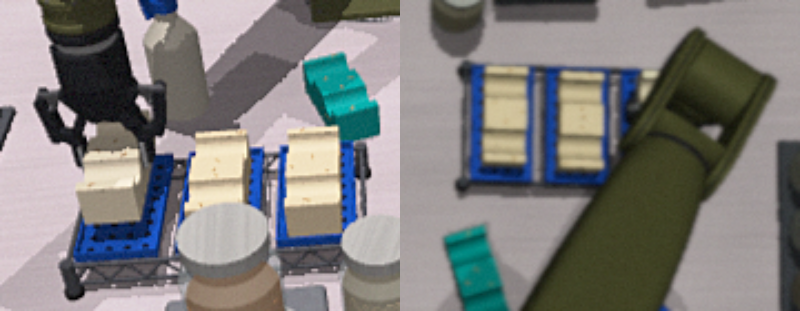

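The cradle hangs squarely over the empty tray at about (115,190) in the left crop, clear of its neighbours. I'll lower it until I see contact, then release.

```bash
python3 - <<'E'
from h import *
c=list(TC)
ctrl.move_linear([*c,.148],velocity=.06); b=st()['wrist_force'][2]
z=.148
while z>.1345:
    z-=.0015; ctrl.move_linear([*c,z],velocity=.02); ctrl.wait(.1)
    o=monitor.get_obs(); f=o['wrist_force'][2]; print(round(z,4),o['eef_pos'][2].round(4),round(f-b,1))
    if f-b>5: break
hand.grip(.066); st(); hand.grip(.078); st()
ctrl.wait(.2)
ctrl.move_linear([*c,.22],velocity=.08); ctrl.move_linear([*c,.32],velocity=.2)
ctrl.move_to([.42,-.52,.36],list(ori(TA,1))); ctrl.wait(.2); st()
t=eyes.read_camera("top"); s=eyes.read_camera("scene")
C,w,h,a,m=rect('top',t,(417,160,460,235),cream,.098,0); d=C-TC
print(C,w,h,a,"d",d)
cv2.imwrite("pics/v4.png",np.hstack([cv2.resize(s[150:290,120:300],(400,311)),cv2.resize(t[140:280,320:500],(400,311))]))
E
```

```text
17.93 [ 0.5539 -0.3314  0.1475] [ 0.1  0.1 -2.3] 0.0591 44.6
0.1465 0.1468 -0.1
0.145 0.1449 0.2
0.1435 0.1434 0.0
0.142 0.142 -0.1
0.1405 0.1405 -0.4
0.139 0.1397 3.3
0.1375 0.1396 10.7
20.62 [ 0.5539 -0.3314  0.1372] [ 1.1  0.6 -0.3] 0.0658 0.0
20.9 [ 0.5539 -0.3314  0.1372] [-0.1  0.3  0.2] 0.0778 0.0
24.07 [ 0.4211 -0.5187  0.3596] [-0.7 -0.6 -0.1] 0.0778 0.0
[ 0.55384698 -0.32945636] 135.72897338867188 60.29642105102539 -3.1941680908203125 d [-0.00015302  0.00204364]
```

View pics/v4.png

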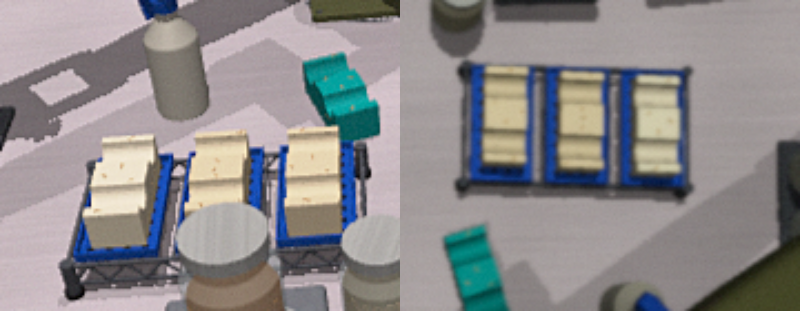

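The cradle lies flat in the tray, saddles up, within about 2 mm of centre, and the neighbours haven't moved.

```bash
python3 -c "
from h import *
print(ticket.sign_off())"
```

```text
the job is handed in; nothing more can be done
None
```

The job is handed in: I pushed the lever to its stop, lifted the cradle out and set it down gently, saddles up, about 2 mm from the centre of the empty tray; the sign-off call returned no verdict.

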